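# Lock a sensor housing into the laser welding fixture

## Task

On the welding fixture, pull the red knob of the locking bolt all the way out until it clicks and leave it there, then slide the steel sensor housing along its channel, without lifting it, past the bolt until it rests against the dark end stop. Push the knob fully home so that the bolt closes behind the housing, and finally push the housing firmly back against the brass bolt to check that it is held. Leave the fixture locked, and the tape, mouse, jar and wrench where they are.

Things in the scene. Friction and masses are not known exactly. Their poses are not given: they have to be found in the camera images.
- fixture: fixed welding fixture on a pale yellow base plate, x -65..80, y -155..110 mm, 12 mm thick; origin on the table under the bolt's line. The channel runs along y (y -147..103 mm), centre line at x = +30 mm, 52 mm wide between two aluminium rails 11 mm high and 8 mm thick; its floor is at z = 12 mm. +y leads to the end stop, -x to the knob.
- stop (a point): centre of the top edge of the dark end stop's face that the housing meets: x +30, y +72, z 32 mm in the fixture. The stop is a block across the channel, 20 mm high above its floor, 52 mm wide, 18 mm thick, behind this face (+y).
- bolt_block (a point): centre of the top of the aluminium block that guides the bolt, beside the channel on the robot's side: 34 (x) x 50 (y) mm, from x -42 to -8 mm in the fixture, top at z = 52 mm. The bolt slides through it along x at y = 0, axis at z = 32 mm.
- bolt (a joint): how far the locking bolt is pulled out, m: 0 = fully home (brass tongue across the channel), 0.04 = fully out (channel free). Pulling moves it along the fixture's -x, towards the robot. A detent holds it at either end (about 7 N to start it); pushed or pulled past the middle it helps the rest of the way.
- knob (a point): centre of the round red knob head: disc of 34 mm diameter, 14 mm thick along the fixture's x, on a 10 mm rod along x, axis 32 mm above the table. With the bolt home, 32 mm of bare rod lie between the head and the bolt block. Moves with the bolt; axes as the fixture's.
- tongue (a point): tip of the bolt's brass tongue, which is 40 (x) x 16 (y) x 14 (z) mm and extends from here 40 mm to the fixture's -x, passing over the near rail. Home: the tip is at x = +40, y = 0, z = 32 mm in the fixture and the tongue blocks the channel between y = -8 and +8 mm, 13 to 27 mm above its floor; out: the tip is at x = 0. Moves with the bolt.
- housing: loose steel sensor housing, the workpiece: block 48 (x) x 60 (y) x 36 (z) mm, about 0.35 kg, with an upright copper neck of 26 mm diameter and 20 mm height on the middle of its top. Origin at the centre of its underside, axes as the fixture's. It starts in the channel on the fixture's -y side of the bolt.
- seat (a point): point on the channel floor, x +30, y +42 mm in the fixture, where the housing's origin lies when it rests against the end stop; axes as the fixture's. There the housing's rear face is 4 mm beyond the tongue.
- tape: loose roll of masking tape lying flat, 100 mm diameter, 24 mm high; bystander. Origin at the centre of its underside.
- mouse: loose black computer mouse, 105 x 60 x 32 mm; bystander. Origin at the centre of its underside.
- jar: loose white jar with blue cap, 50 mm diameter, 55 mm high; bystander. Origin at the centre of its underside.
- wrench: loose steel wrench, 150 mm long, lying flat; bystander. Origin at its underside.

How it is judged:
By the outcome, as a careful person would: the job done as asked, in the order asked, and still so for the second after the job is handed in, with the robot touching nothing.
It also fails if it takes over 62 s, if anything falls off the work surface, if the arm or the gripper's body presses on something with over 40 N, if the wrist force passes 120 N, or if a joint passes its speed limit or range.

## Robot

A 7-joint arm with a two-finger parallel gripper is mounted at the origin on the work surface. World frame = base frame: x ahead of the robot, y to its left, z up, the work surface at z = 0. Lengths are in m, angles in rad, forces in N, time in s.
With the tool pointing down it reaches from about 0.4 to 0.875 m from the base axis. Payload 19.3 kg.
Tool frame: the origin (TCP) lies at the very end of the fingers, on their centre line; the grasp point (between the pads) lies bot.grasp_offset behind it (bot.grasp_offset is the distance from the TCP to the grasp point, in m); z points along the fingers, y is the direction in which the jaws open and shut (so a half turn about z gives the same grasp; the last joint's range is limited). The gripper opens to 85 mm and grips with 20 to 120 N. Pads are 22 mm wide; open, the fingers measure 114 mm over their backs; the gripper's body (76 mm by 85 mm) begins 54 mm behind the grasp point. The pads swing forward as they close: fully open they stand 13 mm farther back than shut.
Start: joints at [-1.383, 0.521, -0.036, 1.599, 0.021, 1.021, -0.113], TCP at [0.159, 0.604, 0.231] pointing down, gripper open.
Joint ranges: [-2.91, 2.91], [-0.3, 2.13], [-1.5, 1.42], [0.17, 2.43], [-1.26, 4.41], [0.16, 1.93], [-2.52, 2.52]. Speed limits (rad/s): [1.89, 1.89, 2.39, 2.39, 3.01, 3.01, 3.01].

## Interface

Orientations are given as [roll, pitch, yaw] about the fixed x, y, z axes, in that order (R = Rz(yaw) Ry(pitch) Rx(roll)).
In Python, from workcell import bot gives the robot as it stands. The module is installed in compiled form; this text tells all that it offers.
- The arm moves only by the shell command python3 -m handwheel 'ROWS' [OPENING] [FORCE]. ROWS is JSON, a list of rows, each a list of 6 numbers: the shift along the tool's x, y, z as a fraction of full scale, then the turn, a rotation vector about the tool's x, y, z as a fraction of full scale. In form: [[x, y, z, rx, ry, rz], ...]. A call has 1 to 8 rows; each row shifts and turns the commanded pose from where the row before left it, along the tool's axes as they then stand; what a row does not reach is not made up. Full scale, the value 1, is 0.025 m for a shift and 360 degrees for a turn. A row lasts 1/8 s, in which the tool goes at most 62.5 mm and 10.7 degrees, less where a joint would pass 70% of its speed; a pose out of reach is approached as far as the arm can. A call with a number of a shift or a turn outside -1 to 1 is refused whole. A call with a gripper value outside its range is refused whole. OPENING is the closure, from -1 (fully open) to 1 (shut), set as the call begins (- or left out, the last holds). The fingers move at their own pace and stop on an object; FORCE is the grip in N (left out, the last holds). Time passes only in rows, so rows that do not move let the fingers close. It gives the time, the measured TCP pose, the force and the opening at its end, in the units of the state.
- bot.observe(): the state, without advancing time (a new reading comes with each control period).
- bot.grab_frame(name): name is "scene" or "top" or "wrist"; returns a dict with "pixels" (400x640x3 uint8, blue, green, red), "vertical_fov" (degrees; the focal length in pixels is half the picture's height over the tangent of half this angle, whatever the lens; pixels are square), "cx", "cy" (the principal point, pixels), "R" (3x3) and "t" (3): a world point X has camera coordinates R X + t. Camera axes: x right, y down, z forward; pixel columns grow to the right and rows downward; lengths in m; the calibration is good to about 2 mm. A picture is of the moment at which its call begins. There is no depth.
- bot.job_done(): hands the job in, once; it reports no verdict.
Trained networks look in a picture, given as the dict that the camera call returned (one of the last four; its "shot" number tells which), for a name from the list of things; names that differ only in an ending like _2 or _b are one class to them, and where a whole thing is asked for, a point or a joint stands for the part that bears it (a point fixed in the world has none). Each returns a list of dicts, best first, with "score" (0 to 1); they miss things now and then, are a little off and sometimes report something else, mostly with a low value. They report only what shows in the picture. A call takes as long as a camera call.
- bot.trace(picture, thing): "region" (400x640 bool, what is visible of it) and "point" ([column, row] in pixels, amid what is visible of it).
The state is a dict: "clock": time; "qpos": joint angles; "qd": joint speeds; "joint_efforts": joint torques, N m; "position": TCP position; "tool_rot": TCP orientation; "force": force on the tool from outside, world axes, zero at the start; "moment": the same for the moment, N m; "grip_width": finger opening in m.
Only numpy, scipy, OpenCV 4.12 (cv2) and the standard library are available. Lean on these libraries where they do the work, as an engineer would, in place of code of your own. Each camera call takes 0.05 s, during which the arm holds its last target.

## Working session

There is one attempt and no reset: what is moved stays moved. The work goes in short steps, Python scripts to look and compute and a shell command to move; the robot and the scene stay as the last step left them, time stands still between calls to the robot, and variables do not carry over. Pictures are saved under pics/ and viewed, and the job is handed in when it is done.

```bash
mkdir -p pics; cat > h.py <<'E'
from workcell import bot
import numpy as np, cv2
def K(f):
    fl=200/np.tan(np.radians(f['vertical_fov'])/2); return fl
def ray(f,uv):
    fl=K(f);d=np.array([(uv[0]-f['cx'])/fl,(uv[1]-f['cy'])/fl,1.]);R=np.array(f['R']);t=np.array(f['t'])
    return -R.T@t, R.T@d
def atz(f,uv,z):
    o,d=ray(f,uv); return o+d*(z-o[2])/d[2]
def proj(f,X):
    c=np.array(f['R'])@np.array(X)+np.array(f['t']); fl=K(f); return c[0]/c[2]*fl+f['cx'],c[1]/c[2]*fl+f['cy']
def save(f,n): cv2.imwrite('pics/'+n+'.png',np.array(f['pixels']))
E
python3 - <<'E'
from h import *
s=bot.observe();print({k:np.round(v,3) for k,v in s.items()},bot.grasp_offset)
Z=dict(fixture=.012,housing=.05,knob=.032,bolt_block=.052,tongue=.039,tape=.024,mouse=.02,jar=.055,wrench=.005)
for c in ('scene','top','wrist'):
    f=bot.grab_frame(c);save(f,c+'0');print(c,f['vertical_fov'],f['cx'],f['cy'],np.round(-np.array(f['R']).T@f['t'],3))
    for n in Z:
        r=bot.trace(f,n)
        for q in r[:2]: print(n,round(q['score'],2),np.round(q['point']),int(q['region'].sum()),np.round(atz(f,q['point'],Z[n]),3))
E
```

```text
{'clock': np.float64(0.0), 'qpos': array([-1.383,  0.522, -0.036,  1.6  ,  0.021,  1.021, -0.113]), 'qd': array([-0.   , -0.002,  0.001, -0.001,  0.   ,  0.002, -0.001]), 'joint_efforts': array([-0.0000e+00, -9.2711e+01,  1.9800e+00, -3.6993e+01,  1.8000e-02,
        8.0000e-03,  0.0000e+00]), 'position': array([0.159, 0.604, 0.231]), 'tool_rot': array([-3.14 ,  0.   ,  2.884]), 'force': array([-0.543, -0.326, -1.313]), 'moment': array([ 0.028, -0.052, -0.039]), 'grip_width': np.float64(0.085)} 0.0187
scene 45.05806951273774 318.5738798310467 202.2034442185086 [ 0.972 -0.694  1.06 ]
fixture 0.65 [320. 226.] 3944 [ 0.598 -0.009  0.012]
housing 0.64 [315. 238.] 558 [ 0.621 -0.077  0.05 ]
bolt_block 0.59 [322. 225.] 3967 [ 0.618 -0.032  0.052]
tongue 0.7 [303. 206.] 176 [0.537 0.008 0.039]
tape 0.94 [179. 297.] 794 [ 0.407 -0.367  0.024]
mouse 0.62 [352. 120.] 492 [0.49  0.411 0.02 ]
jar 0.58 [386. 144.] 320 [0.645 0.323 0.055]
jar 0.52 [321. 227.] 4010 [ 0.619 -0.04   0.055]
wrench 0.75 [281. 346.] 591 [ 0.68  -0.347  0.005]
top 43.25652644364213 321.5729347936132 193.4343947280698 [ 0.302 -0.007  1.342]
fixture 0.59 [327. 193.] 4829 [0.589 0.012 0.012]
housing 0.69 [353. 187.] 419 [ 0.606 -0.054  0.05 ]
knob 0.71 [321. 205.] 196 [0.551 0.022 0.032]
knob 0.23 [328. 192.] 4947 [0.587 0.009 0.032]
bolt_block 0.81 [329. 190.] 4805 [0.588 0.006 0.052]
bolt_block 0.28 [484. 269.] 671 [ 0.437 -0.409  0.052]
tongue 0.74 [320. 205.] 233 [0.548 0.025 0.039]
tape 0.87 [457. 274.] 588 [ 0.419 -0.348  0.024]
tape 0.62 [318. 210.] 187 [0.539 0.03  0.024]
mouse 0.86 [174. 210.] 872 [0.489 0.409 0.02 ]
mouse 0.3 [463. 179.] 424 [ 0.675 -0.346  0.02 ]
jar 0.65 [202. 161.] 330 [0.621 0.349 0.055]
wrist 70.2371320863582 317.7517149799841 195.63001147781836 [0.08  0.626 0.374]
mouse 0.48 [255. 355.] 186 [0.435 0.427 0.02 ]
```

```bash
python3 - <<'E'
import cv2
a=cv2.imread('pics/scene0.png')[150:310,220:420];b=cv2.imread('pics/top0.png')[120:270,230:430]
cv2.imwrite('pics/sc.png',cv2.resize(a,None,fx=3.7,fy=3.7,interpolation=3));cv2.imwrite('pics/tc.png',cv2.resize(b,None,fx=4,fy=4,interpolation=3))
E
```

```text
(no output)
```

View pics/sc.png

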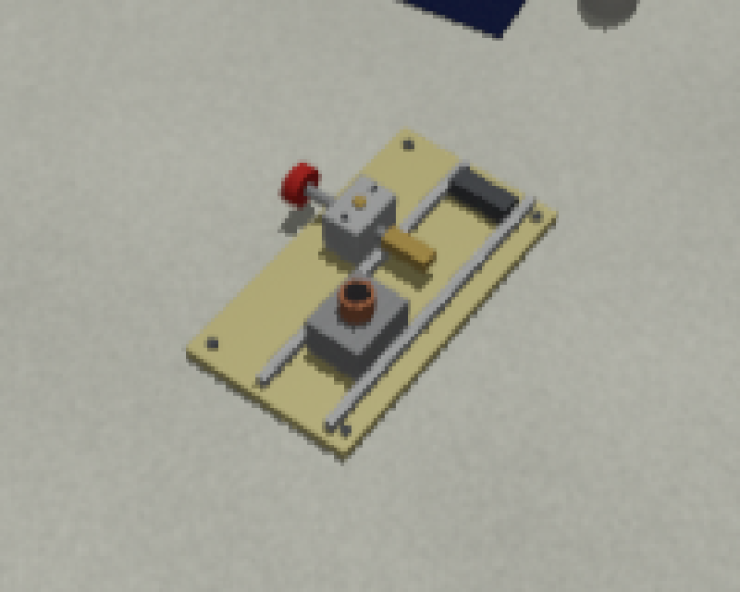

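View pics/tc.png

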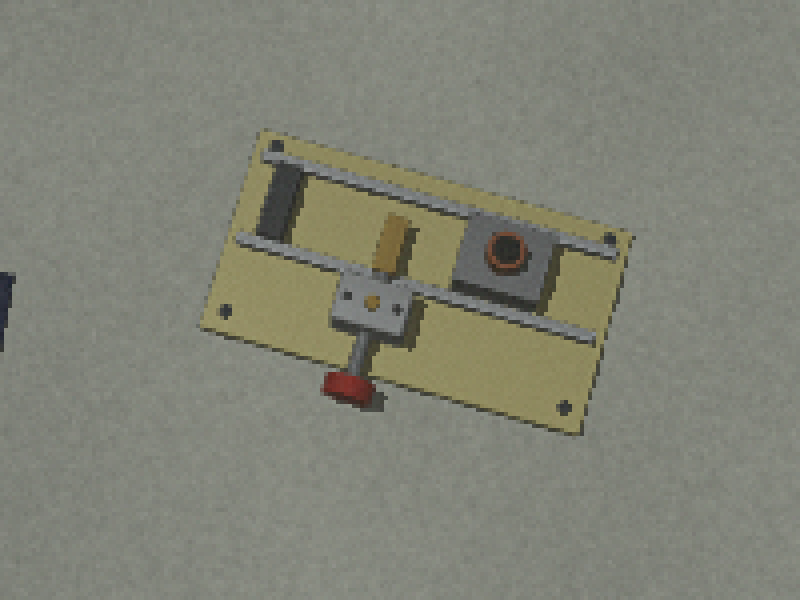

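View pics/scene0.png

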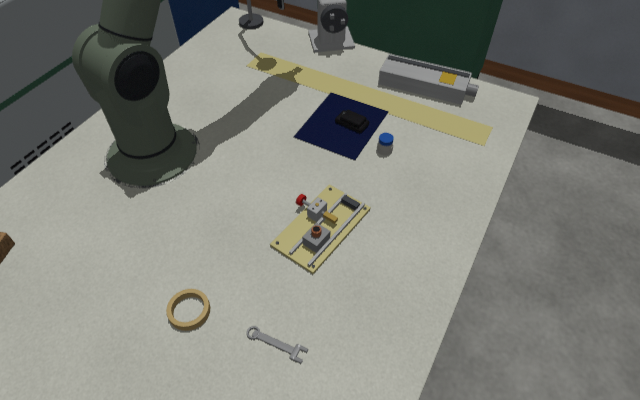

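View pics/top0.png

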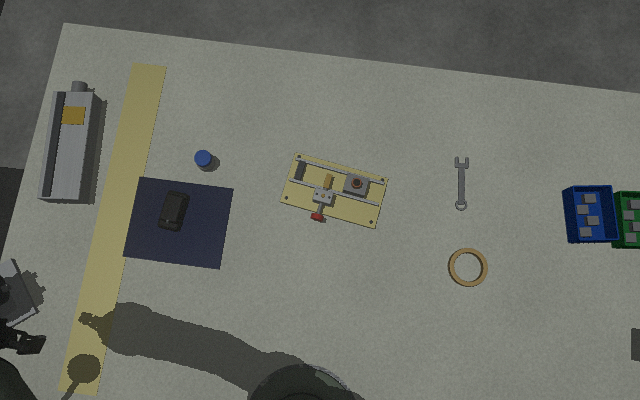

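```bash
cat >> h.py <<'E'
from scipy.optimize import least_squares
def F2W(p,X):
    c,s=np.cos(p[2]),np.sin(p[2]); return np.array([p[0]+c*X[0]-s*X[1],p[1]+s*X[0]+c*X[1],X[2]])
def fit(obs,p0=(.57,.02,-.2)):
    r=lambda p: np.concatenate([np.array(proj(f,F2W(p,X)))-uv for f,X,uv in obs])
    return least_squares(r,p0,loss='soft_l1')
E
python3 - <<'E'
from h import *
C=[(.08,.11,.012),(.08,-.155,.012),(-.065,-.155,.012),(-.065,.11,.012)]
T=[(295.5,152.5),(388.75,178.75),(375.5,228.5),(280.5,202)]
T.append((230+372/4,120+302/4));S=[(370.8,208.1),(312.7,273),(270.5,244.6),(330.5,184.6)]
S.append((220+359/3.7,150+202/3.7)); C.append((-.025,0,.052))
ft=bot.grab_frame('top');fs=bot.grab_frame('scene')
t=[(ft,np.array(c),np.array(u)) for c,u in zip(C,T)];s=[(fs,np.array(c),np.array(u)) for c,u in zip(C,S)]
for o in (t,s,t+s):
    r=fit(o);print(np.round(r.x,4),np.round(r.fun,1))
p=r.x
h=[(ft,(230+508/4,120+249/4)),(fs,(220+357/3.7,150+288/3.7))]
for f,u in h:
    w=atz(f,u,.068); d=w[:2]-p[:2];c,s_=np.cos(p[2]),np.sin(p[2]);print(w,d[0]*c+d[1]*s_,-d[0]*s_+d[1]*c)
E
```

```text
[ 0.5958  0.0156 -0.1468] [-0.1 -0.4  0.2 -0.7 -0.1  0.5 -0.5 -0.   0.5  0.5]
[ 0.5995  0.0167 -0.159 ] [ 0.8 -0.2  0.2  0.2 -1.  -0.4 -0.6 -0.4  0.5  0.8]
[ 0.5975  0.0162 -0.1511] [-0.  -1.1  0.1 -1.1 -0.4  0.1 -0.7 -0.9  0.4 -0.2 -0.1 -0.6 -0.1  0.1
 -1.6 -0.2 -1.7 -0.5 -0.3  0.7]
[ 0.61531863 -0.06237651  0.068     ] 0.02947581450152929 -0.07494877288872259
[ 0.614197   -0.05668296  0.068     ] 0.027509778249173826 -0.06948898645415916
```

```bash
python3 -m handwheel '[[-0.97,-0.82,0,0,0,0],[-0.97,-0.82,0,0,0,0],[-0.97,-0.82,0,0,0,0],[-0.97,-0.82,0,0,0,0],[-0.97,-0.82,0,0,0,0],[-0.97,-0.82,0,0,0,0],[-0.97,-0.82,0,0,0,0],[-0.97,-0.82,0,0,0,0]]'; python3 -m handwheel '[[-0.97,-0.82,0,0,0,0],[-0.97,-0.82,0,0,0,0],[-0.97,-0.82,0,0,0,0],[-0.97,-0.82,0,0,0,0],[-0.97,-0.82,0,0,0,0],[-0.97,-0.82,0,0,0,0],[-0.97,-0.82,0,0,0,0],[-0.97,-0.82,0,0,0,0]]'
```

```text
clock: 2.6
position: [0.3057, 0.3954, 0.2314]
tool_rot: [3.141, 0.0, 2.884]
force: [0.6, 0.2, 0.4]
grip_width: 0.0855
clock: 3.6
position: [0.4515, 0.1874, 0.2315]
tool_rot: [3.141, 0.0, 2.884]
force: [0.7, 0.1, -0.4]
grip_width: 0.0858
```

```bash
python3 -m handwheel '[[-0.97,-0.82,0,0,0,0],[-0.97,-0.82,0,0,0,0],[-0.97,-0.82,0,0,0,0],[-0.97,-0.82,0,0,0,0],[-0.97,-0.82,0,0,0,0],[-0.97,-0.82,0,0,0,0],[0,0,0,0,0,-0.017],[0,0,0,0,0,0]]'; python3 - <<'E'
from h import *
f=bot.grab_frame('wrist');save(f,'w1');print(bot.observe()['qpos'])
E
```

```text
clock: 4.6
position: [0.5602, 0.032, 0.2312]
tool_rot: [3.141, -0.0, 2.99]
force: [-0.4, -0.3, -0.2]
grip_width: 0.0854
[-0.27350343  0.42363219  0.1500138   1.77821187 -0.07612556  0.94531142
  1.32571676]
```

View pics/w1.png

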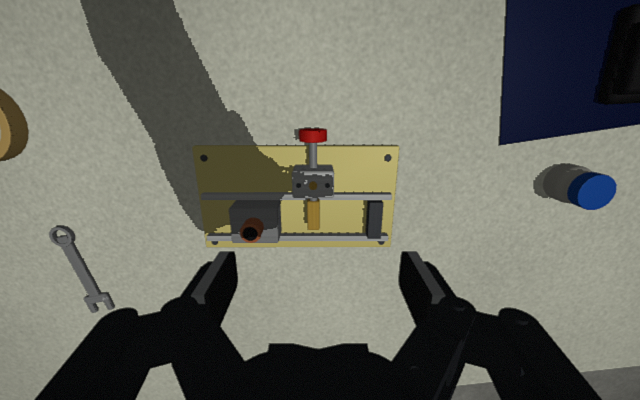

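```bash
python3 - <<'E'
import cv2
a=cv2.imread('pics/w1.png')[115:265,185:410]
cv2.imwrite('pics/w1c.png',cv2.resize(a,None,fx=3.5,fy=3.5,interpolation=2))
E
```

```text
(no output)
```

View pics/w1c.png

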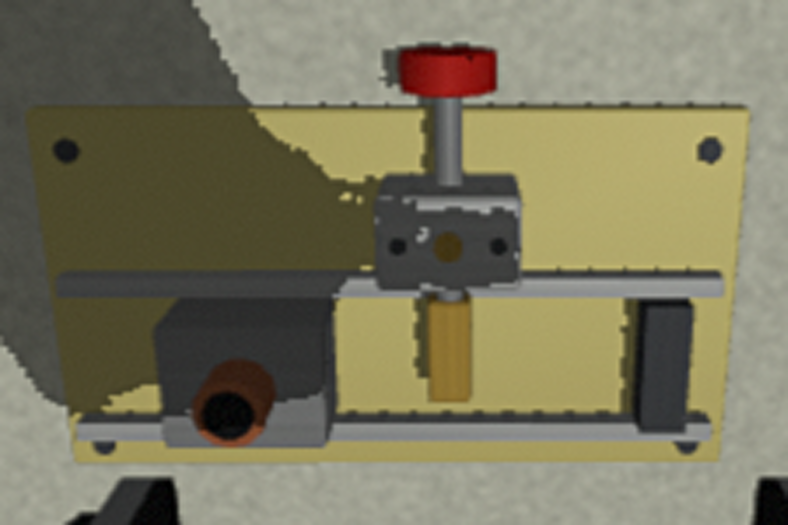

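```bash
python3 - <<'E'
from h import *
f=bot.grab_frame('wrist')
u=lambda a,b: np.array([(a+.5)/3.5-.5+185,(b+.5)/3.5-.5+115])
L=[((-.065,-.155,.012),u(28,107)),((-.065,.11,.012),u(748,107)),((.08,.11,.012),u(719,462)),((.08,-.155,.012),u(75,462)),((.04,0,.039),u(449,400)),((-.025,0,.052),u(448,247))]
r=fit([(f,np.array(a),b) for a,b in L]);p=r.x;print(np.round(p,4),np.round(r.fun,1))
def inv(w):
    d=w[:2]-p[:2];c,s=np.cos(p[2]),np.sin(p[2]);return np.round([d[0]*c+d[1]*s,-d[0]*s+d[1]*c],4)
print('neck',inv(atz(f,u(228,414),.068)),'stop',inv(atz(f,u(639,367),.032)))
print('knob top rim',inv(atz(f,u(449,48),.045)),inv(atz(f,u(449,90),.045)))
for a in [(-.081,0,.03),(.03,-.14,.02)]: print(a,F2W(p,np.array(a)))
E
```

```text
[ 0.5968  0.0216 -0.1526] [-1.8  0.1  1.4 -0.   0.3  0.2 -0.7  0.2  0.2  0.7  0.1 -0.8]
neck [ 0.0303 -0.0749] stop [0.0287 0.0707]
knob top rim [-0.0891  0.0005] [-0.0756  0.0004]
(-0.081, 0, 0.03) [0.51676475 0.03390781 0.03      ]
(0.03, -0.14, 0.02) [ 0.60519767 -0.12133592  0.02      ]
```

```bash
python3 -m handwheel '[[0.29,-0.042,0.95,0,0,0],[0.29,-0.042,0.95,0,0,0],[0.29,-0.042,0.95,0,0,0],[0.29,-0.042,0.95,0,0,0],[0.29,-0.042,0.95,0,0,0],[0.29,-0.042,0.95,0,0,0],[0,0,0,0,0,0]]'; python3 - <<'E'
from h import *
f=bot.grab_frame('wrist');save(f,'w2')
E
```

```text
clock: 5.58
position: [0.5152, 0.0328, 0.0879]
tool_rot: [-3.141, -0.002, 2.99]
force: [0.0, -0.5, 0.1]
grip_width: 0.0853
```

View pics/w2.png

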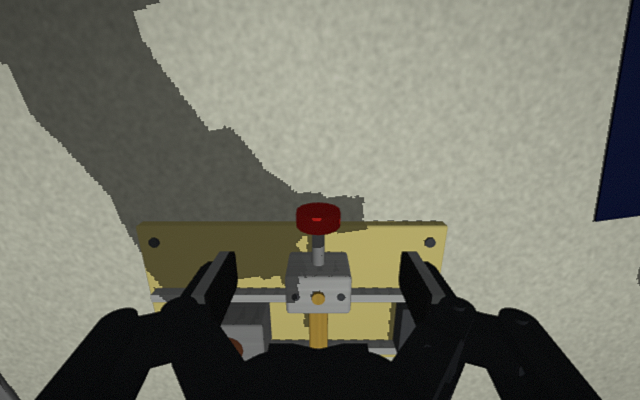

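```bash
python3 -m handwheel '[[-0.03,0,0.9,0,0,0],[-0.03,0,0.9,0,0,0],[0,0,0.7,0,0,0],[0,0,0.3,0,0,0],[0,0,0,0,0,0]]'; python3 -m handwheel '[[0,0,0,0,0,0],[0,0,0,0,0,0],[0,0,0,0,0,0],[0,0,0,0,0,0],[0,0,0,0,0,0],[0,0,0,0,0,0]]' 1 60;  python3 - <<'E'
from h import *
f=bot.grab_frame('wrist');save(f,'w3')
E
```

```text
clock: 6.25
position: [0.5179, 0.0323, 0.0189]
tool_rot: [-3.141, -0.0, 2.99]
force: [0.5, 0.9, -0.3]
grip_width: 0.0852
clock: 7.0
position: [0.518, 0.0324, 0.0194]
tool_rot: [3.141, 0.001, 2.991]
force: [-1.5, 0.8, 10.0]
grip_width: 0.0316
```

View pics/w3.png

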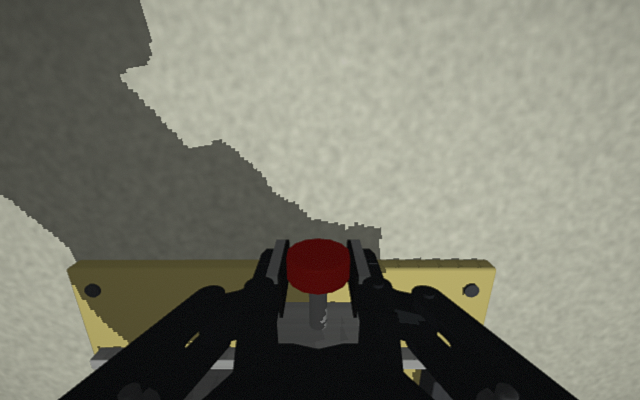

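```bash
python3 -m handwheel '[[0.2,0,0,0,0,0],[0.2,0,0,0,0,0],[0.2,0,0,0,0,0],[0.2,0,0,0,0,0],[0.2,0,0,0,0,0]]';python3 -m handwheel '[[0.2,0,0,0,0,0],[0.2,0,0,0,0,0],[0.2,0,0,0,0,0],[0.08,0,0,0,0,0],[0,0,0,0,0,0]]';  python3 - <<'E'
from h import *
f=bot.grab_frame('wrist');save(f,'w4')
f=bot.grab_frame('top')['pixels'][120:270,230:430]
cv2.imwrite('pics/t4.png',cv2.resize(f,None,fx=4,fy=4,interpolation=2))
E
```

```text
clock: 7.68
position: [0.4937, 0.0361, 0.0194]
tool_rot: [3.141, 0.002, 2.99]
force: [2.0, -0.3, 9.5]
grip_width: 0.0318
clock: 8.3
position: [0.4783, 0.0384, 0.0195]
tool_rot: [3.141, 0.004, 2.99]
force: [9.6, -2.5, 2.5]
grip_width: 0.0315
```

View pics/w4.png

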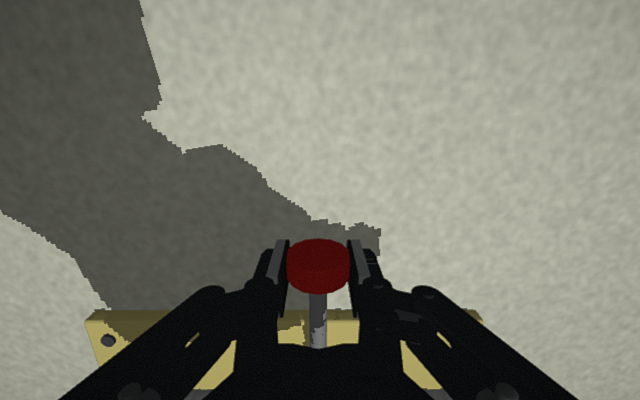

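View pics/t4.png

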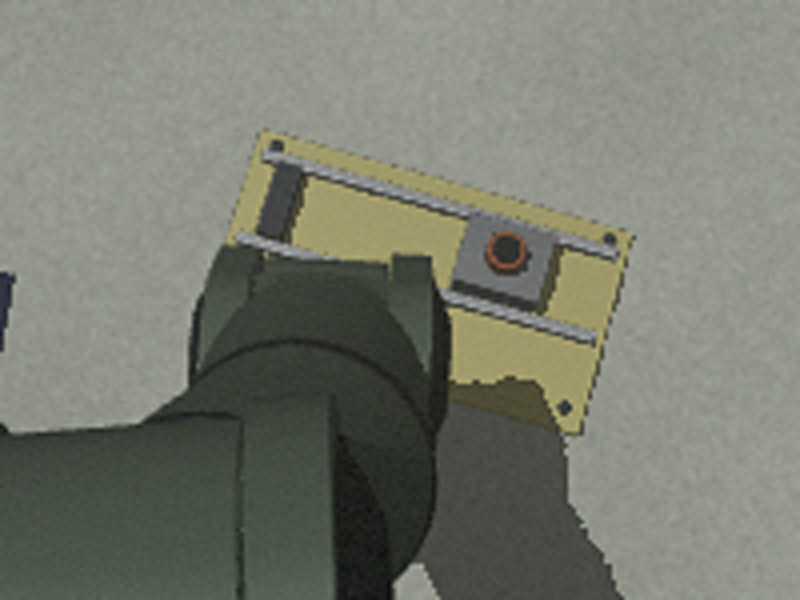

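```bash
python3 -m handwheel '[[0.05,0,0,0,0,0],[0,0,0,0,0,0]]'; python3 -m handwheel '[[-0.07,0,0,0,0,0],[0,0,0,0,0,0],[0,0,0,0,0,0],[0,0,0,0,0,0],[0,0,-0.5,0,0,0],[0,0,-1,0,0,0],[0,0,-1,0,0,0],[0,0,-1,0,0,0]]' -1; python3 - <<'E'
from h import *
f=bot.grab_frame('wrist');save(f,'w5')
E
```

```text
clock: 8.65
position: [0.4783, 0.0385, 0.0196]
tool_rot: [3.141, 0.006, 2.99]
force: [14.9, -4.3, -2.2]
grip_width: 0.0319
clock: 9.65
position: [0.4767, 0.0385, 0.1079]
tool_rot: [3.141, 0.0, 2.99]
force: [-0.8, 0.0, 0.2]
grip_width: 0.0855
```

View pics/w5.png

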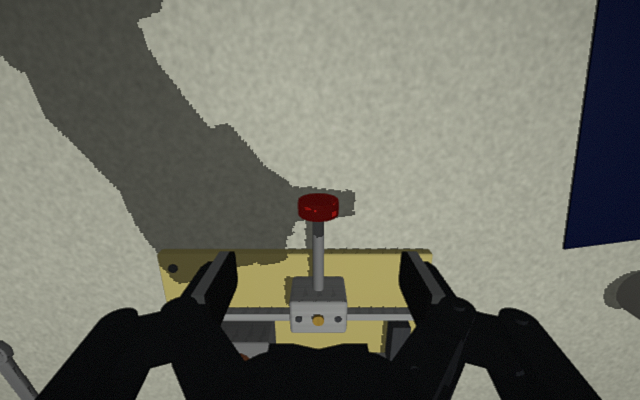

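```bash
python3 -m handwheel '[[-0.863,-0.743,0,0,0,0],[-0.863,-0.743,0,0,0,0],[-0.863,-0.743,0,0,0,0],[-0.863,-0.743,0,0,0,0],[-0.863,-0.743,0,0,0,0],[-0.863,-0.743,0,0,0,0],[-0.863,-0.743,0,0,0,0],[0,0,0,0,0,0.028]]' 1;  python3 -m handwheel '[[0,0,0,0,0,0.028],[0,0,0,0,0,0.028],[0,0,0,0,0,0.028],[0,0,0,0,0,0.028],[0,0,0,0,0,0.028],[0,0,0,0,0,0.028],[0,0,0,0,0,0.028],[0,0,0,0,0,0.026]]';python3 - <<'E'
from h import *
f=bot.grab_frame('wrist');save(f,'w6');s=bot.observe();print(s['position'],s['tool_rot'],s['qpos'])
E
```

```text
clock: 10.7
position: [0.6071, -0.115, 0.107]
tool_rot: [-3.141, 0.001, 2.809]
force: [-1.2, 0.8, 0.4]
grip_width: -0.0003
clock: 11.7
position: [0.6065, -0.1124, 0.107]
tool_rot: [3.141, -0.001, 1.414]
force: [-0.1, -0.2, 0.4]
grip_width: -0.0004
[ 0.60649922 -0.11226508  0.10687177] [ 3.14144684e+00 -6.66993476e-04  1.40631493e+00] [-0.2655368   0.73503356  0.54254455  1.74290238 -0.50180833  0.80543387
  0.35371433]
```

View pics/w6.png

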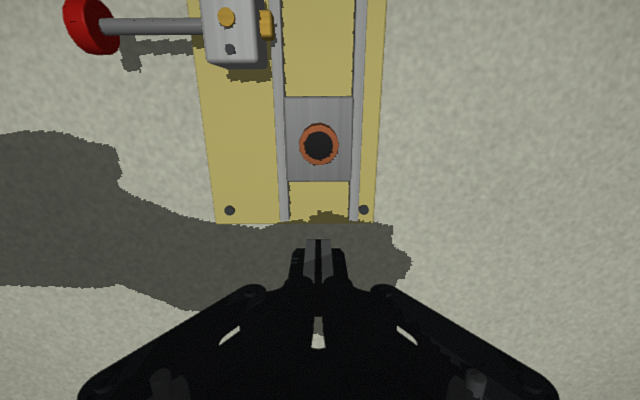

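```bash
cat >> h.py <<'E'
P=(.5965,.020,-.1525)
def inv(w,p=P):
    d=np.array(w[:2])-p[:2];c,s=np.cos(p[2]),np.sin(p[2]);return np.round([d[0]*c+d[1]*s,-d[0]*s+d[1]*c],4)
E
python3 - <<'E'
from h import *
f=bot.grab_frame('wrist')
print('neck',inv(atz(f,(319,145),.068)),'rear edge',inv(atz(f,(320,181),.048)),'front',inv(atz(f,(320,97),.048)),'platecorner',inv(atz(f,(217,223),.012)),inv(atz(f,(373,222),.012)),'tongue tip',inv(atz(f,(272,23),.039)), 'tcp',inv(bot.observe()['position']))
E
```

```text
neck [ 0.0316 -0.0732] rear edge [ 0.0321 -0.1026] front [ 0.0327 -0.0442] platecorner [-0.062  -0.1514] [ 0.0803 -0.1521] tongue tip [0.002  0.0016] tcp [ 0.0299 -0.1293]
```

```bash
python3 -m handwheel '[[0,0.04,0.9,0,0,-0.002],[0,0,0.9,0,0,0],[0,0,0.9,0,0,0],[0,0,0.54,0,0,0],[0,0,0,0,0,0]]'; python3 -m handwheel '[[0.25,0,0,0,0,0],[0.25,0,0,0,0,0],[0.25,0,0,0,0,0],[0.25,0,0,0,0,0],[0.25,0,0,0,0,0],[0,0,0,0,0,0]]';python3 - <<'E'
from h import *
f=bot.grab_frame('wrist');save(f,'w7');s=bot.observe();print(inv(s['position']),s['tool_rot'])
E
```

```text
clock: 12.42
position: [0.6071, -0.1129, 0.025]
tool_rot: [-3.141, -0.0, 1.434]
force: [1.3, -0.5, 0.2]
grip_width: 0.0004
clock: 13.18
position: [0.612, -0.0812, 0.0255]
tool_rot: [3.141, -0.0, 1.433]
force: [0.2, 0.7, 0.1]
grip_width: 0.0001
[ 0.0306 -0.0979] [-3.14154973e+00 -3.07528856e-04  1.43298428e+00]
```

View pics/w7.png

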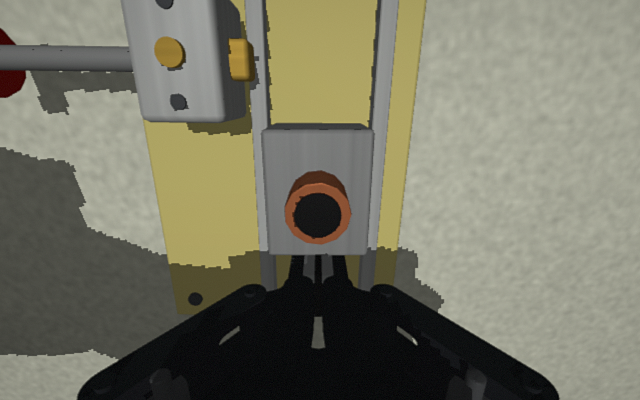

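```bash
python3 -m handwheel '[[0,0,0,0,0,0.0024],[0.35,0,0,0,0,0],[0.4,0,0,0,0,0],[0.4,0,0,0,0,0],[0.4,0,0,0,0,0],[0.4,0,0,0,0,0],[0.35,0,0,0,0,0],[0,0,0,0,0,0]]';python3 - <<'E'
from h import *
f=bot.grab_frame('wrist');save(f,'w8');s=bot.observe();print(inv(s['position']),s['tool_rot'])
E
```

```text
clock: 14.22
position: [0.6207, -0.0238, 0.0252]
tool_rot: [-3.141, -0.001, 1.419]
force: [0.2, -0.4, 0.4]
grip_width: 0.0003
[ 0.0305 -0.0402] [-3.14124120e+00 -4.76065595e-04  1.41803318e+00]
```

View pics/w8.png

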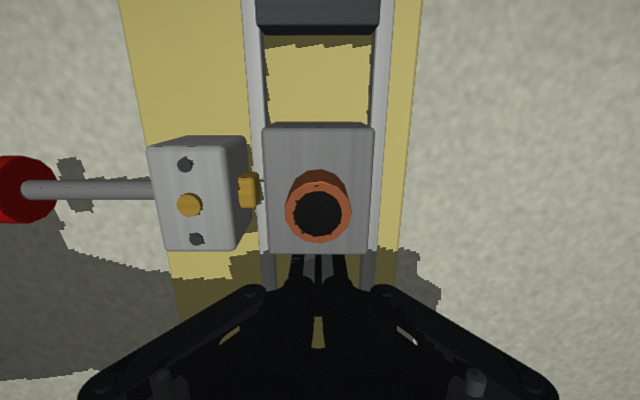

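```bash
python3 -m handwheel '[[0.3,0,0,0,0,0],[0.4,0,0,0,0,0],[0.4,0,0,0,0,0],[0.3,0,0,0,0,0],[0,0,0,0,0,0]]'; python3 -m handwheel '[[0.08,0,0,0,0,0],[0.08,0,0,0,0,0],[0.04,0,0,0,0,0],[0,0,0,0,0,0]]'; python3 - <<'E'
from h import *
f=bot.grab_frame('wrist');save(f,'w9');s=bot.observe();print(inv(s['position']),s['tool_rot'])
E
```

```text
clock: 14.9
position: [0.626, 0.0106, 0.0252]
tool_rot: [-3.141, -0.001, 1.419]
force: [0.7, -0.2, 0.2]
grip_width: -0.0001
clock: 15.4
position: [0.6267, 0.0143, 0.0253]
tool_rot: [-3.142, 0.0, 1.417]
force: [0.0, -2.0, -0.4]
grip_width: -0.0001
[ 0.0307 -0.001 ] [-3.14155122e+00  1.65018951e-05  1.41713390e+00]
```

View pics/w9.png

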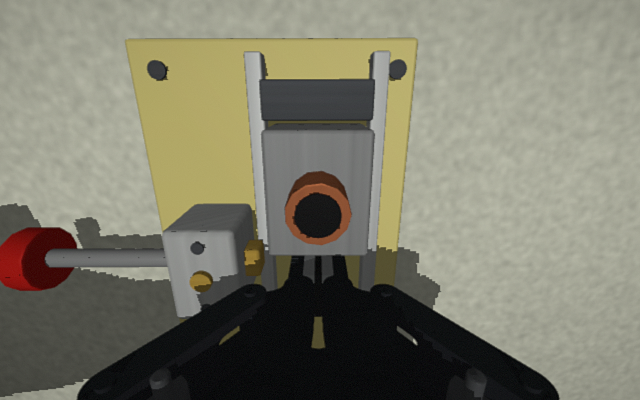

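```bash
python3 -m handwheel '[[0.06,0,0,0,0,0],[0,0,0,0,0,0]]'; python3 -m handwheel '[[0.06,0,0,0,0,0],[0,0,0,0,0,0]]'
```

```text
clock: 15.7
position: [0.6269, 0.0161, 0.0253]
tool_rot: [-3.142, -0.0, 1.417]
force: [-1.4, -1.0, -1.5]
grip_width: -0.0001
clock: 15.95
position: [0.6272, 0.0168, 0.0253]
tool_rot: [3.141, 0.001, 1.417]
force: [-0.7, -5.0, -0.2]
grip_width: 0.0001
```

```bash
python3 -m handwheel '[[0.06,0,0,0,0,0],[0,0,0,0,0,0],[0,0,0,0,0,0]]'; python3 - <<'E'
from h import *
f=bot.grab_frame('wrist');save(f,'w10');s=bot.observe();print(inv(s['position']))
E
```

```text
clock: 16.32
position: [0.6272, 0.0169, 0.0254]
tool_rot: [3.141, 0.002, 1.416]
force: [-2.3, -11.4, -0.2]
grip_width: 0.0
[0.0308 0.0016]
```

View pics/w10.png

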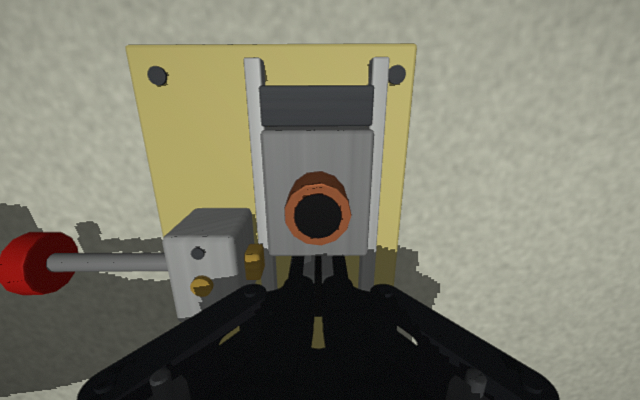

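```bash
python3 -m handwheel '[[-0.4,0,0,0,0,0],[-0.1,0,-0.3,0,0,0],[0,0,-0.9,0,0,0],[0,0,-0.9,0,0,0],[0,0,-0.9,0,0,0],[0,0,-0.6,0,0,-0.028],[0,0,0,0,0,-0.028],[0,0,0,0,0,-0.028]]'; python3 -m handwheel '[[0,0,0,0,0,-0.028],[0,0,0,0,0,-0.028],[0,0,0,0,0,-0.028],[0,0,0,0,0,-0.028],[0,0,0,0,0,-0.028],[0,0,0,0,0,-0.026],[0,0,0,0,0,0]]' -1; python3 - <<'E'
from h import *
s=bot.observe();print(inv(s['position']),s['tool_rot'])
E
```

```text
clock: 17.38
position: [0.6259, 0.007, 0.1173]
tool_rot: [3.14, 0.0, 1.951]
force: [-0.3, -0.0, -0.6]
grip_width: 0.0
clock: 18.25
position: [0.6259, 0.0064, 0.1168]
tool_rot: [3.141, 0.001, 2.987]
force: [-0.2, -0.4, 0.1]
grip_width: 0.0853
[ 0.0311 -0.009 ] [3.14145963e+00 1.42364229e-03 2.98697872e+00]
```

```bash
python3 -m handwheel '[[0.863,0.053,0,0,0,0],[0.863,0.053,0,0,0,0],[0.863,0.053,0,0,0,0],[0.863,0.053,0,0,0,0],[0.863,0.053,0,0,0,0],[0.863,0.053,0,0,0,0],[0.863,0.053,0,0,0,0],[0,0,0,0,0,0]]'; python3 - <<'E'
from h import *
f=bot.grab_frame('wrist');save(f,'w11');s=bot.observe();print(inv(s['position']),s['tool_rot'])
E
```

```text
clock: 19.25
position: [0.4769, 0.0391, 0.1161]
tool_rot: [3.141, 0.0, 2.985]
force: [1.0, -0.5, 0.6]
grip_width: 0.0853
[-0.1201  0.0008] [3.14135840e+00 1.03132004e-03 2.98520260e+00]
```

View pics/w11.png

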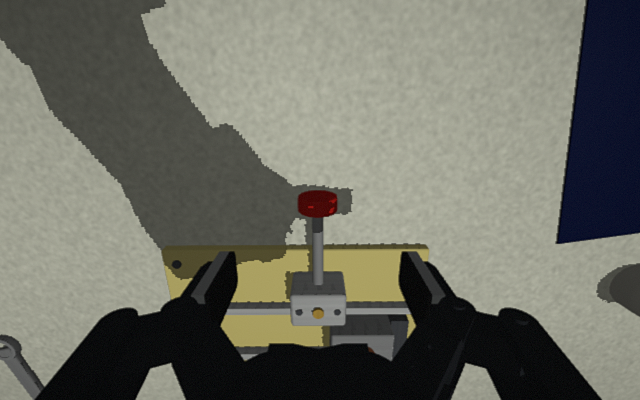

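```bash
python3 -m handwheel '[[0,0,0.9,0,0,0],[0,0,0.9,0,0,0],[0,0,0.9,0,0,0],[0,0,0.9,0,0,0],[0,0,0.34,0,0,0],[0,0,0,0,0,0]]'; python3 -m handwheel '[[0,0,0,0,0,0],[0,0,0,0,0,0],[0,0,0,0,0,0],[0,0,0,0,0,0],[0,0,0,0,0,0],[0,0,0,0,0,0]]' 1 60; python3 -m handwheel '[[-0.2,0,0,0,0,0],[-0.2,0,0,0,0,0],[-0.2,0,0,0,0,0],[-0.2,0,0,0,0,0],[-0.2,0,0,0,0,0],[0,0,0,0,0,0]]'
```

```text
clock: 20.05
position: [0.4779, 0.0386, 0.0168]
tool_rot: [-3.141, -0.0, 2.987]
force: [0.6, 0.6, 0.3]
grip_width: 0.0851
clock: 20.8
position: [0.4779, 0.0385, 0.0174]
tool_rot: [3.142, 0.001, 2.988]
force: [-2.5, -1.6, 13.4]
grip_width: 0.0323
clock: 21.55
position: [0.5036, 0.0346, 0.0175]
tool_rot: [3.141, 0.002, 2.988]
force: [2.8, -2.8, 7.7]
grip_width: 0.0318
```

```bash
python3 -m handwheel '[[-0.2,0,0,0,0,0],[-0.2,0,0,0,0,0],[-0.2,0,0,0,0,0],[-0.08,0,0,0,0,0],[0,0,0,0,0,0]]'; python3 -m handwheel '[[-0.06,0,0,0,0,0],[0,0,0,0,0,0]]'; python3 - <<'E'
from h import *
f=bot.grab_frame('wrist');save(f,'w12');s=bot.observe();print(inv(s['position']),s['force'])
E
```

```text
clock: 22.18
position: [0.5175, 0.0325, 0.0173]
tool_rot: [-3.141, -0.003, 2.988]
force: [-13.3, 1.0, 22.7]
grip_width: 0.0318
clock: 22.42
position: [0.5175, 0.0324, 0.0172]
tool_rot: [-3.141, -0.006, 2.988]
force: [-21.1, 3.4, 28.4]
grip_width: 0.0318
[-0.0799  0.0003] [-21.90459868   3.31213661  29.03112047]
```

View pics/w12.png

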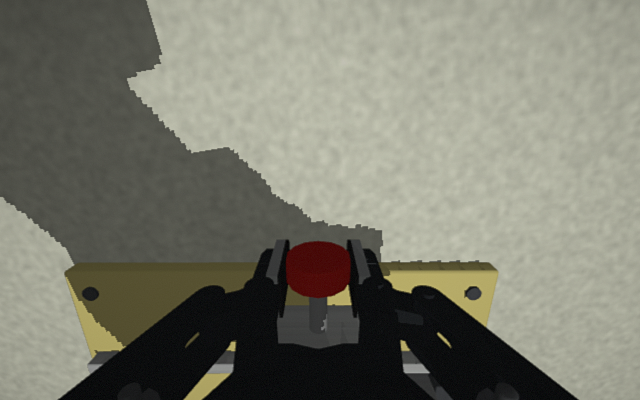

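```bash
python3 -m handwheel '[[0.13,0,0,0,0,0],[0,0,0,0,0,0],[0,0,0,0,0,0],[0,0,0,0,0,0],[0,0,-0.5,0,0,0],[0,0,-1,0,0,0],[0,0,-1,0,0,0],[0,0,-1,0,0,0]]' -1; python3 -m handwheel '[[0,0,-0.4,0,0,0],[0,0,0,0,0,0]]'; python3 - <<'E'
from h import *
f=bot.grab_frame('wrist');save(f,'w13');s=bot.observe();print(inv(s['position']),s['tool_rot'])
E
```

```text
clock: 23.48
position: [0.5175, 0.0326, 0.1059]
tool_rot: [3.141, 0.001, 2.988]
force: [-1.1, -0.1, -0.5]
grip_width: 0.0857
clock: 23.72
position: [0.5177, 0.0327, 0.1149]
tool_rot: [3.141, 0.001, 2.988]
force: [-0.3, 0.4, -0.5]
grip_width: 0.0854
[-0.0802  0.0005] [ 3.14151716e+00 -2.12762230e-05  2.98812845e+00]
```

View pics/w13.png

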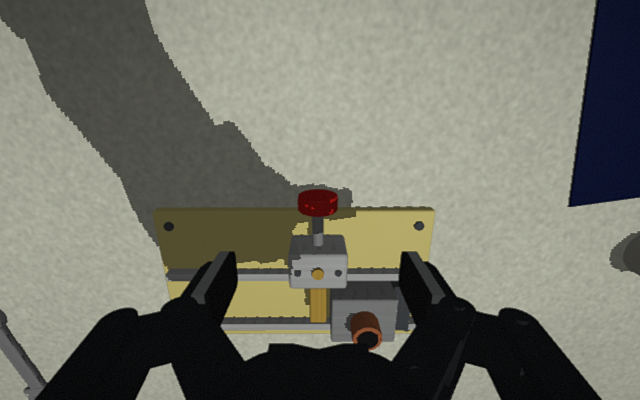

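```bash
python3 -m handwheel '[[-0.89,0.736,0,0,0,0],[-0.89,0.736,0,0,0,0],[-0.89,0.736,0,0,0,0],[-0.89,0.736,0,0,0,0],[-0.89,0.736,0,0,0,0],[0,0,0,0,0,0.028],[0,0,0,0,0,0.028],[0,0,0,0,0,0.028]]' 1; python3 -m handwheel '[[0,0,0,0,0,0.028],[0,0,0,0,0,0.028],[0,0,0,0,0,0.028],[0,0,0,0,0,0.028],[0,0,0,0,0,0.028],[0,0,0,0,0,0.026],[0,0,0,0,0,0]]'; python3 - <<'E'
from h import *
f=bot.grab_frame('wrist');save(f,'w14');s=bot.observe();print(inv(s['position']),s['tool_rot'],s['position'])
a=bot.grab_frame('scene');cv2.imwrite('pics/s14.png',cv2.resize(a['pixels'][150:310,220:420],None,fx=3.7,fy=3.7,interpolation=2))
E
```

```text
clock: 24.78
position: [0.6409, 0.1063, 0.1128]
tool_rot: [-3.14, -0.001, 2.454]
force: [-0.4, -0.0, -0.3]
grip_width: -0.0002
clock: 25.65
position: [0.6409, 0.1065, 0.113]
tool_rot: [-3.14, 0.002, 1.418]
force: [0.4, -0.6, -0.3]
grip_width: -0.0
[0.0309 0.0922] [-3.14046674e+00  1.29622566e-03  1.42105677e+00] [0.64100053 0.10643585 0.11325726]
```

View pics/w14.png

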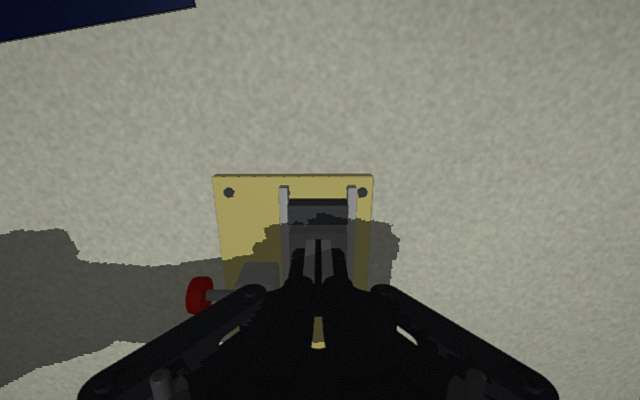

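View pics/s14.png

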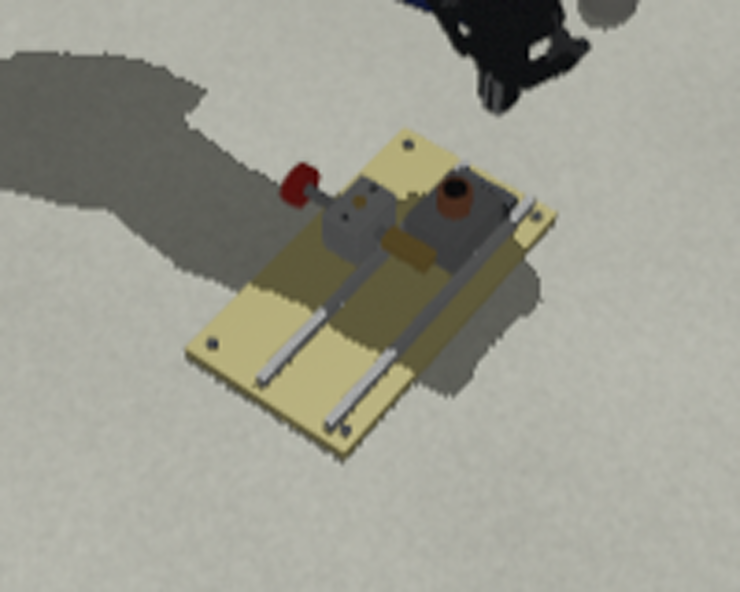

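```bash
python3 -m handwheel '[[0,0,0.8,0,0,0],[0,0,0.9,0,0,0],[0,0,0.9,0,0,0],[0,0,0.48,0,0,0],[0,0,0,0,0,0]]'; python3 -m handwheel '[[-0.1,0,0,0,0,0],[-0.1,0,0,0,0,0],[-0.1,0,0,0,0,0],[0,0,0,0,0,0]]'; python3 -m handwheel '[[-0.06,0,0,0,0,0],[-0.06,0,0,0,0,0],[0,0,0,0,0,0]]'
```

```text
clock: 26.38
position: [0.641, 0.1063, 0.0362]
tool_rot: [-3.14, 0.001, 1.417]
force: [0.2, 0.3, 0.8]
grip_width: -0.0002
clock: 26.88
position: [0.6404, 0.0989, 0.0376]
tool_rot: [3.141, -0.0, 1.417]
force: [0.5, -1.2, 0.2]
grip_width: 0.0002
clock: 27.25
position: [0.6399, 0.0963, 0.0373]
tool_rot: [3.142, -0.0, 1.417]
force: [0.4, 2.6, 1.0]
grip_width: -0.0
```

```bash
python3 -m handwheel '[[-0.08,0,0,0,0,0],[-0.08,0,0,0,0,0],[0,0,0,0,0,0]]'; python3 -m handwheel '[[-0.08,0,0,0,0,0],[0,0,0,0,0,0]]';  python3 -m handwheel '[[-0.08,0,0,0,0,0],[0,0,0,0,0,0]]'
```

```text
clock: 27.62
position: [0.6394, 0.0936, 0.0374]
tool_rot: [3.141, -0.002, 1.418]
force: [1.4, 9.1, 0.6]
grip_width: 0.0002
clock: 27.88
position: [0.6394, 0.0935, 0.0375]
tool_rot: [3.141, -0.004, 1.419]
force: [3.4, 16.4, 1.1]
grip_width: 0.0003
clock: 28.12
position: [0.6395, 0.0933, 0.0377]
tool_rot: [3.141, -0.006, 1.42]
force: [4.9, 25.8, 2.6]
grip_width: 0.0001
```

```bash
python3 -m handwheel '[[-0.05,0,0,0,0,0],[0,0,0,0,0,0],[0,0,0,0,0,0],[0,0,0,0,0,0]]'; python3 - <<'E'
from h import *
a=bot.grab_frame('scene');cv2.imwrite('pics/s15.png',cv2.resize(a['pixels'][150:310,220:420],None,fx=3.7,fy=3.7,interpolation=2));print(inv(bot.observe()['position']))
E
python3 -m handwheel '[[0.5,0,0,0,0,0],[0.3,0,0,0,0,0],[0,0,-0.6,0,0,0],[0,0,-1,0,0,0],[0,0,-1,0,0,0],[0,0,-1,0,0,0],[0,0,-1,0,0,0],[0,0,-1,0,0,0]]'
```

```text
clock: 28.62
position: [0.6394, 0.0932, 0.0378]
tool_rot: [3.141, -0.007, 1.421]
force: [5.3, 29.5, 2.7]
grip_width: -0.0002
[0.0314 0.0789]
clock: 29.68
position: [0.6414, 0.1056, 0.1791]
tool_rot: [3.141, 0.0, 1.416]
force: [0.1, 1.1, -0.9]
grip_width: 0.0001
```

View pics/s15.png

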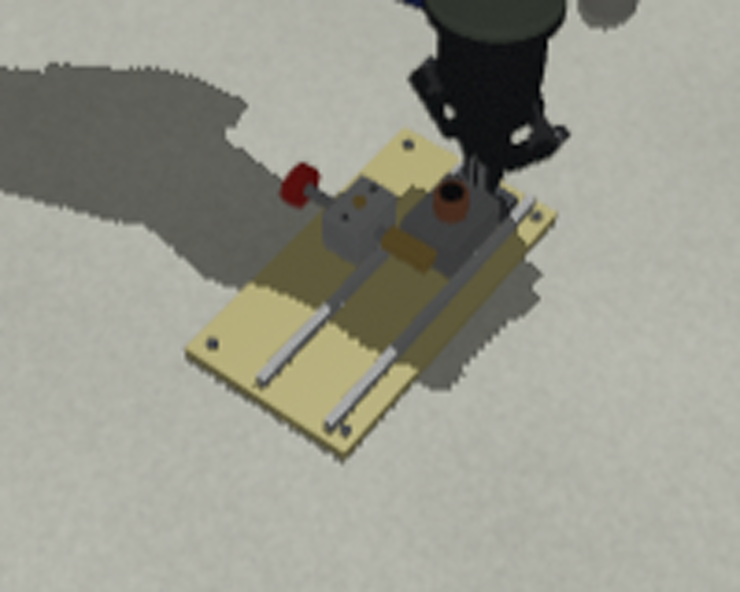

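```bash
python3 -m handwheel '[[-1,0,-0.5,0,0,0],[-1,0,-0.5,0,0,0],[-1,0,0,0,0,0],[-1,0,0,0,0,0],[-1,0,0,0,0,0],[-1,0,0,0,0,0],[-0.5,0,0,0,0,0],[0,0,0,0,0,0]]'; python3 - <<'E'
from h import *
f=bot.grab_frame('wrist');save(f,'w16')
f=bot.grab_frame('top');save(f,'t16')
f=bot.grab_frame('scene');save(f,'s16')
E
```

```text
clock: 30.68
position: [0.6163, -0.0551, 0.2025]
tool_rot: [-3.142, 0.0, 1.415]
force: [0.8, -0.1, -0.2]
grip_width: 0.0
```

View pics/w16.png

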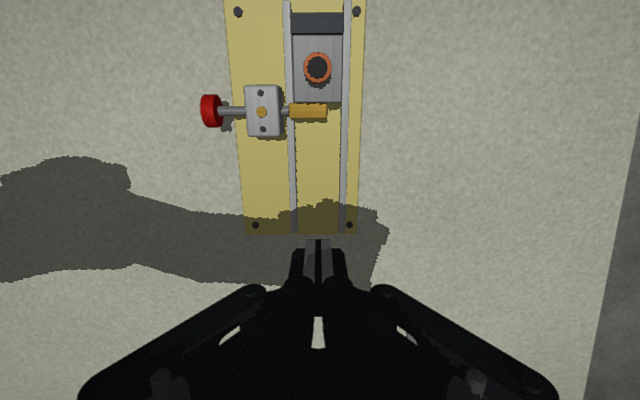

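View pics/s16.png

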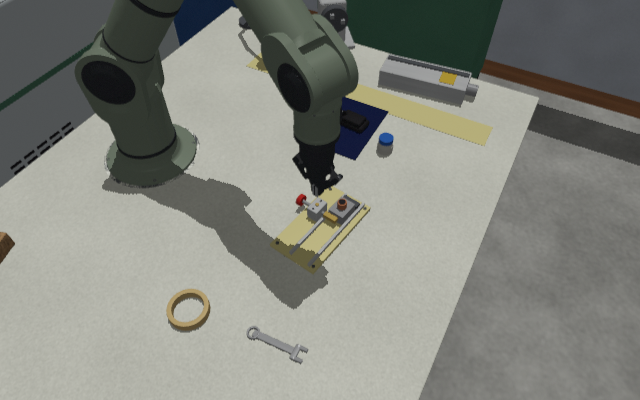

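```bash
python3 -c "
from workcell import bot
print(bot.job_done())"
```

```text
the job is handed in; nothing more can be done
None
```

The job is handed in at about 31 s on the robot's clock, well inside the 62 s limit, and the fixture is locked.

**What I did**
- **Knob out:** I gripped the knob by its rim and pulled the bolt about 40 mm. It met its end stop at 15 N, and I left it there.
- **Slide:** I pushed the housing along the channel with closed fingers, low on its rear face, past the bolt to the dark end stop. The force rose to about 11 N with no further motion.
- **Knob home:** I pushed the knob back 40 mm. It stopped hard at about 21 N.
- **Held check:** I pushed the housing back towards the brass bolt from above the end stop. It moved about 3.5 mm by finger travel (4 mm expected), then stayed put up to about 30 N.

**Last checks**
- The wrist picture shows the tongue across the channel directly behind the housing, with the knob at its home position.
- The scene picture shows the tape, wrench, jar and mouse looking unmoved. I judged that by eye and did not measure it.
- The robot is clear of everything, about 0.2 m above the table.

**Disagreement:** The scene and top cameras disagreed with the wrist camera by about 5 mm on where the fixture lies along y. I worked to a value weighted towards the wrist camera. The knob grips were centred, and the housing met the end stop within about 1 mm of where that value put it.

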